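# Check a die block under the height gauge

## Task

Stand the brass-topped die block in the mouth of the height gauge's lane, lengthways, and slide it gently along the lane floor under the bridge bar. If it clears the bar, push it on until it is fully home against the end cheeks, with the red pin pressed in, and leave it there; if you feel the bar stop it under a light steady push, do not force it, but draw it back out and set it flat in the orange rework tray, leaving the pin untouched. Leave the spool, the jar and the pin tin where they are.

Things in the scene. Friction and masses are not known exactly. Their poses are not given: they have to be found in the camera images.
- block_centre (a point): Centre of the die block, a loose pale wooden block 110 (its x) x 44 (its y) x 28 mm high with a brass plate 80 x 20 mm, 8 mm high, centred on its top: 36 mm high overall. The point lies half-way up, 18 mm above the underside. Both ends are alike; either may go first. About 0.3 kg.
- die_block: The same die block; origin at the centre of its underside, x along its 110 mm length, z up.
- height_gauge: Fixed height gauge. Origin on the bench under the middle of the bridge; x points along the lane from mouth to end, y across it, z up. Base plate 86 mm wide, x from -150 to +85 mm; its top, the lane floor, is at z = 6 mm. Contacts are stiff: the block must not be pressed on the bar or the end stop with over 25 N. Sliding it takes up to about 2.5 N; some 5 N tells a stop.
- lane_mouth (a point): Middle of the lane floor, 100 mm before the bridge, where the straight guide rails begin (axes as the gauge). Rails 7 mm high above the floor, 51.4 mm apart (the block has 3.7 mm play in all), 7 mm thick, straight from here to the end cheeks; before this point they flare outward over 30 mm.
- end_stop: End stop of the gauge, fixed: two dark cheeks 26 mm high (32 mm with the cross piece) whose faces stand at x = +60 mm; origin and axes those of the gauge. The block is home when its leading end meets the cheeks (block centre at x = +5 mm).
- bridge: Blue bridge, fixed, origin and axes those of the gauge. Posts at y = +-38 mm (9 mm thick, 22 mm long in x), beam to z = 68 mm, screw head to 74 mm. Under the beam hangs a steel bar across the lane, x from -5 to +5 mm, locked fast; its underside has two steps, 33 and 38.5 mm above the lane floor. Either may lie over the brass plate: it is not told which, it must be felt.
- bar_mid (a point): Point at the middle of the bridge, 33 mm above the lane floor. If the low step lies over the plate it stops the plate's front, at block centre about 45 mm before this point (block turned along the lane); the wood's front end is then 10 mm past it, under the bar, so draw the block back before lifting it. The high step lets plate and block through.
- tell_pin (a joint): Red-headed pin between the end cheeks, sliding along the lane, stays where it is pushed. 0 = out, its head then 12 mm in front of the cheeks (x = +48 mm in the gauge frame); about 0.012 = pressed in level with the cheeks (m). It resists with about 1.5 N.
- rework_tray: Fixed orange tray, open on top, 120 (x) x 136 (y) x 18 mm high, walls and floor 3 mm thick (inside 114 x 130 mm: lay the block along y); origin at the centre of its underside.
- spool: Thread spool standing upright, 33 mm across, 58 mm high; bystander. Origin at the centre of its underside.
- jar: Glass jar with orange lid, 64 mm across, 72 mm high; bystander. Origin at the centre of its underside.
- pins: Round blue pin tin, 62 mm across, 27 mm high; bystander. Origin at the centre of its underside.

How it is judged (in metres and radians):
On the way, in this order (a step that is already met when the one before it is completed fails the run):
1. the die block stands flat and straight in the lane, short of the bridge bar (y of block_centre in the frame of height_gauge between -0.006 and 0.006 m and z of block_centre in the frame of height_gauge below 0.0265 m and angle between block_centre's own z axis and vertical below 0.04 rad and angle between the x axis of block_centre and the x axis of height_gauge, either way round below 0.09 rad and x of block_centre in the frame of height_gauge between -0.17 and -0.06 m), for 0.1 s.
2. slid flat along the lane, the block either presses its brass plate on the bridge bar with 1 N or more, or has gone under the bar and pressed the red pin in by 9.5 mm (((y of block_centre in the frame of height_gauge between -0.006 and 0.006 m and z of block_centre in the frame of height_gauge below 0.0265 m and angle between block_centre's own z axis and vertical below 0.04 rad and angle between the x axis of block_centre and the x axis of height_gauge, either way round below 0.09 rad and x of block_centre in the frame of height_gauge between -0.055 and -0.036 m and contact force between die_block and bridge above 1 N) or (y of block_centre in the frame of height_gauge between -0.006 and 0.006 m and z of block_centre in the frame of height_gauge below 0.0265 m and angle between block_centre's own z axis and vertical below 0.04 rad and angle between the x axis of block_centre and the x axis of height_gauge, either way round below 0.09 rad and value of joint tell_pin above 0.0095 m))), for 0.01 s.
At the end, for the whole second after the job is handed in: Either the block lies at rest flat in the lane, home against the end cheeks within about 2.5 mm, the pin pressed in 9.5 mm or more; or, stopped by the bar, it lies at rest flat on the tray's floor, its centre within 45 mm of the tray's centre along each side, the pin pushed under 2 mm (((y of block_centre in the frame of height_gauge between -0.006 and 0.006 m and z of block_centre in the frame of height_gauge below 0.0265 m and angle between block_centre's own z axis and vertical below 0.04 rad and angle between the x axis of block_centre and the x axis of height_gauge, either way round below 0.09 rad and x of block_centre in the frame of height_gauge between 0.0025 and 0.008 m and value of joint tell_pin above 0.0095 m and linear speed of die_block below 0.01 m/s and angular speed of die_block below 0.1 rad/s) or (x of block_centre in the frame of rework_tray between -0.045 and 0.045 m and y of block_centre in the frame of rework_tray between -0.045 and 0.045 m and z of block_centre in the frame of rework_tray below 0.026 m and angle between block_centre's own z axis and vertical below 0.06 rad and value of joint tell_pin below 0.002 m and linear speed of die_block below 0.01 m/s and angular speed of die_block below 0.1 rad/s))); the robot touches nothing.
It fails at once if the block forced against the bridge bar or the end stop with more than 25 N (contact force between die_block and bridge above 25 N or contact force between die_block and end_stop above 25 N).
It fails at once if the thread spool moved by more than 20 mm or tipped over (distance of spool from where it was at the start of the episode above 0.02 m or angle between spool's own z axis and vertical above 0.5 rad).
It fails at once if the jar moved by more than 20 mm or tipped over (distance of jar from where it was at the start of the episode above 0.02 m or angle between jar's own z axis and vertical above 0.5 rad).
It fails at once if the pin tin moved by more than 20 mm or tipped over (distance of pins from where it was at the start of the episode above 0.02 m or angle between pins's own z axis and vertical above 0.5 rad).
It also fails if it takes over 67 s, if anything falls off the work surface, if the arm or the gripper's body presses on something with over 40 N, if the wrist force passes 120 N, or if a joint passes its speed limit or range.

## Robot

A 6-joint arm with a two-finger parallel gripper is mounted at the origin on a cart in front of the work surface, level with it; the furniture and walls round the work are solid. World frame = base frame: x ahead of the robot, y to its left, z up, the work surface at z = 0. Lengths are in m, angles in degrees, forces in N, time in s.
With the tool pointing down it reaches from about 0.25 to 0.725 m from the base axis. Payload 9.7 kg.
Tool frame: the origin (TCP) lies midway between the tips of the shut fingers; the grasp point (between the pads) lies 19 mm behind it; z points along the fingers, y is the line along which they close (so a half turn about z gives the same grasp; the last joint's range is limited). The gripper opens to 85 mm and grips with 20 to 120 N. Pads are 22 mm wide; open, the fingers measure 114 mm over their backs; the gripper's body (76 mm by 85 mm) begins 54 mm behind the grasp point. The pads swing forward as they close: fully open they stand 13 mm farther back than shut.
Start: joints at [-63.598, 4.979, 10.078, 95.1, 0, 90], TCP at [0.245, -0.493, 0.231] pointing down, gripper open.
Joint ranges: [-179.16, 179.16], [-48.56, 103.87], [-65.8, 70.77], [-126.05, 130.52], [-82.76, 87.17], [-180, 180]. Speed limits (degrees/s): [127.2, 127.2, 147.25, 180, 180, 180].

## Interface

Orientations are given as [roll, pitch, yaw] about the fixed x, y, z axes, in that order (R = Rz(yaw) Ry(pitch) Rx(roll)).
In Python, from workcell import bot gives the robot as it stands.
- The arm moves only by the shell command python3 -m crank 'ROWS' [FORCE]. ROWS is JSON, a list of rows, each an object with "gripper": the finger opening in mm, from 0 to 85.4; "travel": the shift along the tool's x, y, z in mm, a list of three; "twist": the turn, a rotation vector about the tool's x, y, z in rad, a list of three. In form: [{"gripper": gripper, "travel": [tx, ty, tz], "twist": [rx, ry, rz]}, ...]. A call has 1 to 12 rows; each row shifts and turns the commanded pose from where the row before left it, along the tool's axes as they then stand; what a row does not reach is not made up. A row lasts 1/8 s, in which the tool goes at most 62.5 mm and 10.7 degrees, less where a joint would pass 70% of its speed; a pose out of reach is approached as far as the arm can. A call is refused whole if a number of a shift passes 62.5 or a number of a turn 0.188, either way. A call with a gripper value outside its range is refused whole. The fingers move at their own pace and stop on an object; FORCE is the grip in N (left out, the last holds). Time passes only in rows, so rows that do not move let the fingers close. It gives the time, the measured TCP pose, the force, the opening and the grip force at its end, in the units of the state.
- bot.get_obs(): the state, without advancing time (a new reading comes with each control period).
- bot.camera(name): name is "side" or "top" or "wrist"; returns the picture (480x640x3 uint8, red, green, blue); there is no depth.
- bot.calibration(name): a dict with "vfov" (degrees; the focal length in pixels is half the picture's height over the tangent of half this angle, whatever the lens; pixels are square), "cx", "cy" (the principal point, pixels), "k1" (the pictures are not rectified: a ray, as slopes to the right and down, at radius r is drawn at 1 + k1 r^2 times it, then the intrinsics apply), "camera_from_world" (4x4, takes a point from world to camera coordinates). Camera axes: x right, y down, z forward; pixel columns grow to the right and rows downward; lengths in m; the calibration is good to about 2 mm. A picture is of the moment at which its call begins: read the wrist's pose just before it. calibration takes no time and is no camera call; for the wrist camera it gives the pose at the moment of the call.
- bot.job_done(): hands the job in; it is judged then, once.
The state is a dict: "time": time; "q": joint angles; "qd": joint speeds; "joint_efforts": joint torques, N m; "ee_pos": TCP position; "tcp_rot": TCP orientation; "wrist_force": force on the tool from outside, world axes, zero at the start; "torque": the same for the moment, N m; "opening": finger opening in m; "grasp_force": force on a finger pad.
Only numpy, scipy, OpenCV 4.12 (cv2) and the standard library are available. Lean on these libraries where they do the work, as an engineer would, in place of code of your own. Each camera call takes 0.05 s, during which the arm holds its last target. There are 200 camera calls.

## Working session

There is one attempt and no reset: what is moved stays moved. The work goes in short steps, Python scripts to look and compute and a shell command to move; the robot and the scene stay as the last step left them, time stands still between calls to the robot, and variables do not carry over. Pictures are saved under pics/ and viewed, at most 10 in all, crops included, and the job is handed in when it is done.

```bash
mkdir -p pics; ls; cat > h.py <<'E'
import numpy as np, cv2
from workcell import bot
def ray(name,px,cal=None):
    c=cal or bot.calibration(name); f=240/np.tan(np.radians(c["vfov"])/2)
    px=np.atleast_2d(np.array(px,float)); d=(px-[c["cx"],c["cy"]])/f
    u=d.copy()
    for _ in range(30): u=d/(1+c["k1"]*(u**2).sum(1,keepdims=True))
    T=np.array(c["camera_from_world"]); R=T[:3,:3]; o=-R.T@T[:3,3]
    return o,np.c_[u,np.ones(len(u))]@R
def onz(name,px,z,cal=None):
    o,D=ray(name,px,cal); return o+D*((z-o[2])/D[:,2:])
def proj(name,P):
    c=bot.calibration(name); f=240/np.tan(np.radians(c["vfov"])/2)
    T=np.array(c["camera_from_world"]); p=np.atleast_2d(P)@T[:3,:3].T+T[:3,3]; u=p[:,:2]/p[:,2:]
    return u*(1+c["k1"]*(u**2).sum(1,keepdims=True))*f+[c["cx"],c["cy"]]
def snap(name,fn):
    im=bot.camera(name); cv2.imwrite("pics/"+fn,im[:,:,::-1]); return im
E
python3 - <<'E'
from h import *
for n in("top","side"):
    snap(n,n+"0.png"); c=bot.calibration(n); print(n,c["vfov"],c["k1"],np.round(-np.array(c["camera_from_world"])[:3,:3].T@np.array(c["camera_from_world"])[:3,3],3))
print(bot.get_obs())
E
```

```text
pics
top 45.83281499364577 0.03246153554919388 [0.467 0.15  1.077]
side 48.271467354358506 -0.10892196133643661 [0.014 0.894 0.512]
{'time': 0.1, 'q': array([-6.35987338e+01,  5.00753427e+00,  1.00394783e+01,  9.50993184e+01,
       -6.04289288e-04,  9.00018343e+01]), 'qd': array([-0.01532005, -0.10916486,  0.09703691,  0.0728072 ,  0.03989593,
        0.10719268]), 'joint_efforts': array([-1.20069017e-04, -5.21564162e+01,  4.65651047e+01,  1.61038327e-02,
        3.44357102e-05,  1.10857627e-05]), 'ee_pos': array([ 0.24446794, -0.49245691,  0.23066228]), 'tcp_rot': array([-1.79932626e+02,  6.06445838e-04,  2.63994326e+01]), 'wrist_force': array([0.20800787, 0.25181777, 0.02927952]), 'torque': array([ 0.0175268 , -0.02814774, -0.01342201]), 'grasp_force': 0.0, 'opening': 0.08559861648941235}
```

View pics/top0.png

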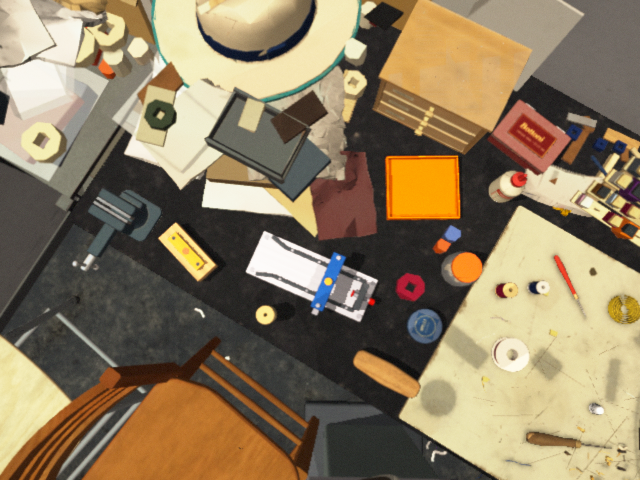

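View pics/side0.png

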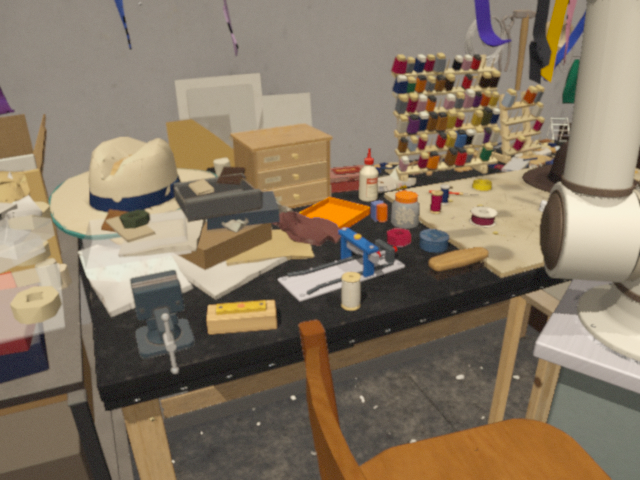

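The top view shows the block at about (188,251), the gauge with its mouth at left (258,262), bridge at (328,283) and red pin at (355,293). It also shows the tray (423,187), spool (265,314), jar (462,267) and tin (424,325). The side view agrees.

```bash
python3 - <<'E'
from h import *
im=cv2.imread("pics/top0.png"); hsv=cv2.cvtColor(im,cv2.COLOR_BGR2HSV)
def big(m,x0,x1,y0,y1,k=3):
    z=np.zeros_like(m); z[y0:y1,x0:x1]=m[y0:y1,x0:x1]
    z=cv2.morphologyEx(z,cv2.MORPH_CLOSE,np.ones((k,k)))
    c=max(cv2.findContours(z,cv2.RETR_EXTERNAL,cv2.CHAIN_APPROX_NONE)[0],key=cv2.contourArea)
    return c
def rect(c,z,lab):
    b=cv2.boxPoints(cv2.minAreaRect(c)); W=onz("top",b,z)
    e=[W[1]-W[0],W[2]-W[1]]
    L=max(e,key=np.linalg.norm); print(lab,np.round(b).tolist(),"ctr",W.mean(0).round(4),"sz",[round(float(np.linalg.norm(v)),4) for v in e],"ang",np.degrees(np.arctan2(L[1],L[0])).round(2))
rect(big(cv2.inRange(hsv,(12,50,120),(35,255,255)),150,225,215,290),.028,"block")
rect(big(cv2.inRange(hsv,(22,150,100),(32,255,255)),150,225,215,290),.036,"brass")
rect(big(cv2.inRange(hsv,(5,180,150),(25,255,255)),375,470,145,228),.018,"tray")
rect(big(cv2.inRange(hsv,(100,130,80),(125,255,255)),300,350,245,320),.068,"beam")
rect(big(cv2.inRange(hsv,(0,0,150),(180,50,255)),235,385,225,330,9),.006,"plate")
rect(big(cv2.inRange(hsv,(20,60,100),(35,255,255)),250,285,300,330),.058,"spool")
rect(big(cv2.inRange(hsv,(5,150,150),(20,255,255)),440,485,248,285),.072,"jar")
rect(big(cv2.inRange(hsv,(95,60,60),(125,255,255)),400,445,305,345),.027,"tin")
cv2.imwrite("pics/c1.png",cv2.resize(im[215:345,150:390],None,fx=3.3,fy=3.3,interpolation=cv2.INTER_CUBIC))
E
```

```text
block [[157.0, 238.0], [175.0, 221.0], [216.0, 265.0], [198.0, 282.0]] ctr [0.5602 0.3914 0.028 ] sz [0.0459, 0.1132] ang -135.67
brass [[167.0, 239.0], [175.0, 232.0], [204.0, 263.0], [196.0, 270.0]] ctr [0.5604 0.3924 0.036 ] sz [0.0196, 0.0794] ang -135.7
tray [[385.0, 156.0], [458.0, 155.0], [459.0, 218.0], [386.0, 220.0]] ctr [ 0.6914 -0.0467  0.018 ] sz [0.1399, 0.1222] ang -88.03
beam [[309.0, 306.0], [333.0, 251.0], [346.0, 257.0], [322.0, 311.0]] ctr [0.5082 0.1304 0.068 ] sz [0.1063, 0.025] ang -22.68
plate [[241.0, 281.0], [267.0, 223.0], [348.0, 260.0], [322.0, 317.0]] ctr [0.5303 0.1926 0.006 ] sz [0.1199, 0.1695] ang -113.24
spool [[255.0, 306.0], [273.0, 306.0], [273.0, 323.0], [255.0, 323.0]] ctr [0.4472 0.2426 0.058 ] sz [0.032, 0.03] ang -89.04
jar [[445.0, 267.0], [466.0, 246.0], [488.0, 268.0], [467.0, 289.0]] ctr [ 0.5369 -0.1143  0.072 ] sz [0.0534, 0.0531] ang -44.56
tin [[407.0, 309.0], [441.0, 309.0], [441.0, 343.0], [407.0, 343.0]] ctr [ 0.4311 -0.0478  0.027 ] sz [0.0623, 0.0615] ang -88.92
```

View pics/c1.png

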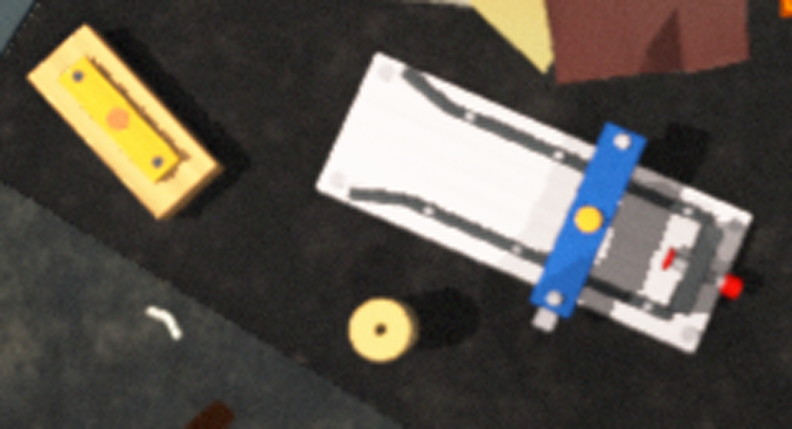

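The crop shows the white plate's corners at crop pixels (377,53), (316,187), (693,352) and (750,213), with the bridge screw at (588,219). The rails, pin and cheeks are at the right.

```bash
cat >> h.py <<'E'
def go(x,y,z,yaw):
    "tool-frame travel (mm) at present attitude, and twist z (rad) afterwards"
    from scipy.spatial.transform import Rotation as Ro
    o=bot.get_obs(); R=Ro.from_euler("xyz",o["tcp_rot"],degrees=True)
    t=R.inv().apply(np.array([x,y,z])-o["ee_pos"])*1000
    T=Ro.from_euler("xyz",[180,0,yaw],degrees=True)
    print("travel",t.round(1),"twist",(R.inv()*T).as_rotvec().round(4),"at",np.round(o["ee_pos"],4),np.round(o["tcp_rot"],2),"t",o["time"])
E
python3 - <<'E'
from h import *
c=np.array([[377,53],[316,187],[693,352],[750,213]])/3.3+[150,215]
W=onz("top",c,.006)
print(W.round(4)); 
a=(W[2]+W[3]-W[0]-W[1])/2; print("len",np.linalg.norm(a),"ang",np.degrees(np.arctan2(a[1],a[0])),"w",np.linalg.norm(W[0]-W[1]),np.linalg.norm(W[2]-W[3]))
u=a/np.linalg.norm(a); print("origin",(W.mean(0)+.0325*u).round(4))
print("screw",onz("top",np.array([588,219])/3.3+[150,215],.074))
go(.56,.392,.2,44.3)
E
```

```text
[[0.6034 0.2513 0.006 ]
 [0.5257 0.2839 0.006 ]
 [0.436  0.0677 0.006 ]
 [0.5152 0.0359 0.006 ]]
len 0.23341544848086557 ang -112.39426883231377 w 0.08432665954056555 0.08530445957228332
origin [0.5077 0.1297 0.006 ]
screw [[0.50735474 0.12966687 0.074     ]]
travel [ 675.9 -651.9   31.4] twist [-1.200e-03 -2.000e-04 -3.124e-01] at [ 0.2445 -0.4925  0.2307] [-179.93    0.     26.4 ] t 0.1
```

```bash
python3 -m crank '[{"gripper":85,"travel":[36,-34.7,0],"twist":[0,0,0]},{"gripper":85,"travel":[36,-34.7,0],"twist":[0,0,0]},{"gripper":85,"travel":[36,-34.7,0],"twist":[0,0,0]},{"gripper":85,"travel":[36,-34.7,0],"twist":[0,0,0]},{"gripper":85,"travel":[36,-34.7,0],"twist":[0,0,0]},{"gripper":85,"travel":[36,-34.7,0],"twist":[0,0,0]},{"gripper":85,"travel":[36,-34.7,0],"twist":[0,0,0]},{"gripper":85,"travel":[36,-34.7,0],"twist":[0,0,0]},{"gripper":85,"travel":[36,-34.7,0],"twist":[0,0,0]},{"gripper":85,"travel":[36,-34.7,0],"twist":[0,0,0]},{"gripper":85,"travel":[36,-34.7,0],"twist":[0,0,0]},{"gripper":85,"travel":[36,-34.7,0],"twist":[0,0,0]}]'; python3 -c "
from h import *
go(.56,.392,.2,44.3)"
```

```text
time: 1.6
ee_pos: [0.4465, 0.0741, 0.2311]
tcp_rot: [180.0, 0.0, 26.4]
wrist_force: [0.6, -0.7, 0.0]
opening: 0.0849
grasp_force: 0.0
travel [ 243.  -234.2   31. ] twist [ 1.000e-04  1.000e-04 -3.121e-01] at [0.4465 0.0741 0.2311] [1.7999e+02 1.0000e-02 2.6420e+01] t 1.6
```

```bash
python3 -m crank '[{"gripper":85,"travel":[35,-33.5,4],"twist":[0,0,0]},{"gripper":85,"travel":[35,-33.5,4],"twist":[0,0,0]},{"gripper":85,"travel":[35,-33.5,4],"twist":[0,0,0]},{"gripper":85,"travel":[35,-33.5,4],"twist":[0,0,0]},{"gripper":85,"travel":[35,-33.5,4],"twist":[0,0,0]},{"gripper":85,"travel":[35,-33.5,4],"twist":[0,0,0]},{"gripper":85,"travel":[33,-33.2,7],"twist":[0,0,0]},{"gripper":85,"travel":[0,0,0],"twist":[0,0,-0.156]},{"gripper":85,"travel":[0,0,0],"twist":[0,0,-0.156]},{"gripper":85,"travel":[0,0,0],"twist":[0,0,0]}]'; python3 - <<'E'
from h import *
go(.56,.392,.2,44.3)
cal=bot.calibration("wrist"); im=snap("wrist","w1.png")
hsv=cv2.cvtColor(im,cv2.COLOR_RGB2HSV)
print(proj("wrist",[[.56,.392,.036]]))
E
```

```text
time: 2.85
ee_pos: [0.577, 0.3542, 0.2007]
tcp_rot: [-178.2, -0.5, 48.6]
wrist_force: [0.1, -0.1, 0.9]
opening: 0.0849
grasp_force: 0.0
travel [ 17.1 -37.7   2.1] twist [-0.0313 -0.0072  0.0758] at [0.577  0.3542 0.2007] [-178.23   -0.48   48.64] t 2.85
[[280.08761438 201.19266904]]
```

View pics/w1.png

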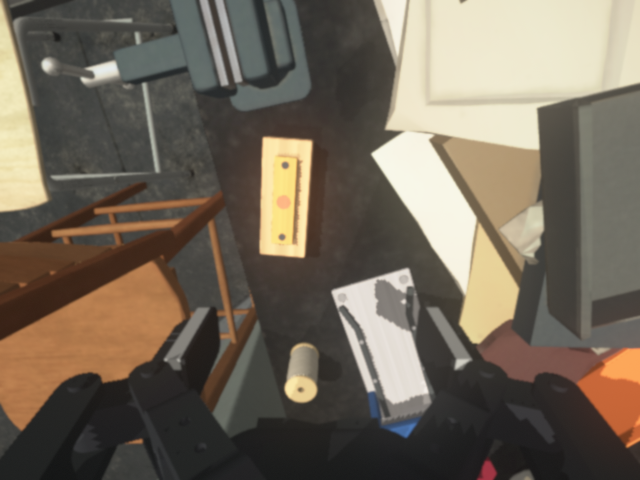

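The wrist view shows the block at (286,197) with its brass plate centred at about (285,201), within 5 px of the prediction. The arm hit its reach limit at z=0.2, so I'll go lower and then correct.

```bash
python3 -m crank '[{"gripper":85,"travel":[0,0,35],"twist":[-0.031,-0.007,0.075]},{"gripper":85,"travel":[0,0,35],"twist":[0,0,0]},{"gripper":85,"travel":[0,0,10],"twist":[0,0,0]},{"gripper":85,"travel":[0,0,0],"twist":[0,0,0]}]'; python3 - <<'E'
from h import *
go(.56,.392,.1,44.3)
def m(name,x0,x1,y0,y1,im):
    cal=bot.calibration(name)
    hsv=cv2.cvtColor(im,cv2.COLOR_RGB2HSV); mk=cv2.inRange(hsv,(10,60,120),(35,255,255)); z=np.zeros_like(mk); z[y0:y1,x0:x1]=mk[y0:y1,x0:x1]
    c=max(cv2.findContours(z,cv2.RETR_EXTERNAL,cv2.CHAIN_APPROX_NONE)[0],key=cv2.contourArea)
    b=cv2.boxPoints(cv2.minAreaRect(c)); W=onz(name,b,.028,cal); e=[W[1]-W[0],W[2]-W[1]]; L=max(e,key=np.linalg.norm)
    print(b.round().tolist(),W.mean(0),[np.linalg.norm(v).round(4) for v in e],np.degrees(np.arctan2(L[1],L[0])))
p=proj("wrist",[[.56,.392,.028]])[0].astype(int); print(p)
im=snap("wrist","w2.png"); m("wrist",max(p[0]-100,0),p[0]+100,max(p[1]-150,0),p[1]+150,im)
E
```

```text
time: 3.4
ee_pos: [0.5764, 0.355, 0.1216]
tcp_rot: [-180.0, -0.0, 44.3]
wrist_force: [-0.2, -0.5, -0.5]
opening: 0.0847
grasp_force: 0.0
travel [ 14.1 -37.9  21.6] twist [-0.0002 -0.0008  0.0003] at [0.5764 0.355  0.1216] [-1.7999e+02 -5.0000e-02  4.4310e+01] t 3.4
[262 225]
[[229.0, 144.0], [296.0, 142.0], [300.0, 296.0], [233.0, 298.0]] [0.56100857 0.39107609 0.028     ] [np.float64(0.0445), np.float64(0.1125)] -135.19164308662468
```

```bash
python3 -m crank '[{"gripper":85,"travel":[14,-37.3,0],"twist":[0,0,0]},{"gripper":85,"travel":[0,0,40],"twist":[0,0,0]},{"gripper":85,"travel":[0,0,20],"twist":[0,0,0]},{"gripper":85,"travel":[0,0,0],"twist":[0,0,0]}]'; python3 -c "
from h import *
go(.5605,.391,.005,44.5)"
```

```text
time: 3.95
ee_pos: [0.5602, 0.391, 0.0607]
tcp_rot: [-180.0, 0.0, 44.4]
wrist_force: [-0.3, -0.8, 0.3]
opening: 0.0846
grasp_force: 0.0
travel [ 0.3  0.3 55.7] twist [-0.0003  0.0007 -0.0025] at [0.5602 0.391  0.0607] [-1.7998e+02  4.0000e-02  4.4360e+01] t 3.95
```

```bash
python3 -m crank '[{"gripper":85,"travel":[0,0,30],"twist":[0,0,-0.0025]},{"gripper":85,"travel":[0,0,18],"twist":[0,0,0]},{"gripper":85,"travel":[0,0,7.5],"twist":[0,0,0]},{"gripper":85,"travel":[0,0,0],"twist":[0,0,0]},{"gripper":35,"travel":[0,0,0],"twist":[0,0,0]},{"gripper":35,"travel":[0,0,0],"twist":[0,0,0]},{"gripper":35,"travel":[0,0,0],"twist":[0,0,0]},{"gripper":35,"travel":[0,0,0],"twist":[0,0,0]},{"gripper":35,"travel":[0,0,0],"twist":[0,0,0]},{"gripper":35,"travel":[0,0,0],"twist":[0,0,0]}]' 60; python3 -c "
from h import *
go(.5605,.391,.1,44.5)"
```

```text
time: 5.2
ee_pos: [0.561, 0.3922, 0.007]
tcp_rot: [180.0, -0.2, 44.5]
wrist_force: [-0.3, 0.7, 5.7]
opening: 0.0427
grasp_force: 63.4
travel [ -0.9   0.5 -93. ] twist [ 0.0001 -0.0029  0.0009] at [0.561  0.3922 0.007 ] [ 1.7999e+02 -1.7000e-01  4.4550e+01] t 5.2
```

```bash
python3 -m crank '[{"gripper":35,"travel":[0,0,-20],"twist":[0,0,0]},{"gripper":35,"travel":[0,0,-40],"twist":[0,0,0]},{"gripper":35,"travel":[0,0,-10],"twist":[0,0,-0.14]},{"gripper":35,"travel":[0,0,0],"twist":[0,0,-0.14]},{"gripper":35,"travel":[0,0,0],"twist":[0,0,-0.1205]},{"gripper":35,"travel":[0,0,0],"twist":[0,0,0]}]'; python3 -c "
from h import *
go(.5439,.2175,.07,67.5)"
```

```text
time: 5.95
ee_pos: [0.5605, 0.3917, 0.0766]
tcp_rot: [180.0, -0.1, 67.4]
wrist_force: [-1.1, -0.8, -2.4]
opening: 0.0425
grasp_force: 62.5
travel [-167.2   51.5    6.4] twist [ 0.0006 -0.0013 -0.001 ] at [0.5605 0.3917 0.0766] [ 1.7997e+02 -7.0000e-02  6.7440e+01] t 5.95
```

```bash
python3 -m crank '[{"gripper":35,"travel":[-33,10.3,0],"twist":[0,0,0]},{"gripper":35,"travel":[-33,10.3,0],"twist":[0,0,0]},{"gripper":35,"travel":[-33,10.3,0],"twist":[0,0,0]},{"gripper":35,"travel":[-33,10.3,0],"twist":[0,0,0]},{"gripper":35,"travel":[-33,10.3,0],"twist":[0,0,0]},{"gripper":35,"travel":[-2,0,22],"twist":[0,0,0]},{"gripper":35,"travel":[0,0,12],"twist":[0,0,0]},{"gripper":35,"travel":[0,0,0],"twist":[0,0,0]}]'; python3 - <<'E'
from h import *
go(.5439,.2175,.014,67.5)
a=snap("top","t2.png"); w=snap("wrist","w3.png")
x=cv2.resize(a[215:315,225:385],None,fx=4,fy=4,interpolation=cv2.INTER_CUBIC)
cv2.imwrite("pics/c2.png",np.hstack([x[:,:,::-1]]))
E
```

```text
time: 6.95
ee_pos: [0.5435, 0.2178, 0.041]
tcp_rot: [-179.9, 0.0, 67.4]
wrist_force: [0.3, -0.2, -3.9]
opening: 0.0425
grasp_force: 62.5
travel [-0.2  0.5 27. ] twist [-0.0009  0.     -0.001 ] at [0.5435 0.2178 0.041 ] [-179.95    0.     67.44] t 6.95
```

View pics/w3.png

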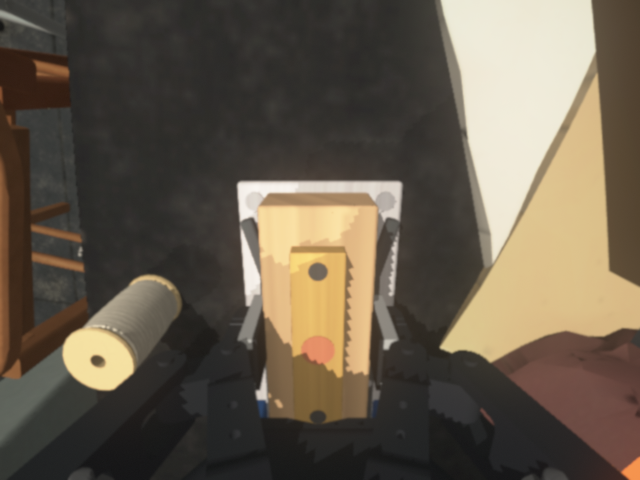

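The wrist view shows the held block central over the lane: plate's rear corners at (238,182) and (402,182), block's rear top edge from (260,206) to (377,206). Next I'll check the lateral offset numerically.

```bash
python3 - <<'E'
from h import *
u=np.array([np.cos(np.radians(-112.5)),np.sin(np.radians(-112.5)),0]); v=np.array([-u[1],u[0],0]); O=np.array([.5075,.1297,0])
g=lambda W:np.c_[(W-O)@u,(W-O)@v].round(4)*1000
print("plate rear corners",g(onz("wrist",[[238,182],[402,182]],.006)))
print("plate edges low",g(onz("wrist",[[244,230],[396,230]],.006)))
print("block rear",g(onz("wrist",[[260,206],[377,206]],.062)))
print("block bottom rear",g(onz("wrist",[[264,194],[376,194]],.034)))
print("block sides",g(onz("wrist",[[263,300],[374,300]],.062)))
print("screws",g(onz("wrist",[[318,271],[318,417]],.070)))
E
```

```text
plate rear corners [[-149.   -39.9]
 [-149.    44.6]]
plate edges low [[-123.2  -38.5]
 [-123.2   43.2]]
block rear [[-149.   -19.8]
 [-149.    22.4]]
block bottom rear [[-148.1  -22.5]
 [-148.    26.6]]
block sides [[-111.1  -20.7]
 [-111.    23.3]]
screws [[-127.     1.1]
 [ -59.6    1.1]]
```

```bash
python3 -m crank '[{"gripper":35,"travel":[0,0.8,10],"twist":[0,0,-0.001]},{"gripper":35,"travel":[0,0,8],"twist":[0,0,0]},{"gripper":35,"travel":[0,0,3],"twist":[0,0,0]},{"gripper":35,"travel":[0,0,0],"twist":[0,0,0]}]';python3 -m crank '[{"gripper":35,"travel":[0,0,2],"twist":[0,0,0]},{"gripper":35,"travel":[0,0,2],"twist":[0,0,0]},{"gripper":35,"travel":[0,0,0],"twist":[0,0,0]}]' ;python3 -m crank '[{"gripper":35,"travel":[0,0,1],"twist":[0,0,0]},{"gripper":35,"travel":[0,0,0],"twist":[0,0,0]}]'
```

```text
time: 7.55
ee_pos: [0.5447, 0.2174, 0.0204]
tcp_rot: [180.0, -0.0, 67.5]
wrist_force: [-1.2, 0.4, -1.9]
opening: 0.0425
grasp_force: 62.5
time: 7.92
ee_pos: [0.5449, 0.2174, 0.0167]
tcp_rot: [180.0, -0.1, 67.5]
wrist_force: [-0.1, 0.2, -1.6]
opening: 0.0423
grasp_force: 62.5
time: 8.18
ee_pos: [0.5449, 0.2175, 0.0157]
tcp_rot: [180.0, -0.1, 67.5]
wrist_force: [0.5, -0.4, -1.7]
opening: 0.0428
grasp_force: 62.5
```

```bash
python3 -m crank '[{"gripper":35,"travel":[0,0,1],"twist":[0,0,0]},{"gripper":35,"travel":[0,0,0],"twist":[0,0,0]}]';python3 -m crank '[{"gripper":35,"travel":[0,0,1],"twist":[0,0,0]},{"gripper":35,"travel":[0,0,0],"twist":[0,0,0]}]' ;python3 -m crank '[{"gripper":35,"travel":[0,0,1],"twist":[0,0,0]},{"gripper":35,"travel":[0,0,0],"twist":[0,0,0]}]'
```

```text
time: 8.43
ee_pos: [0.5449, 0.2175, 0.0147]
tcp_rot: [180.0, -0.1, 67.6]
wrist_force: [0.5, -0.3, -2.7]
opening: 0.0427
grasp_force: 62.5
time: 8.68
ee_pos: [0.5448, 0.2174, 0.0137]
tcp_rot: [180.0, -0.1, 67.5]
wrist_force: [-0.2, -0.3, -2.0]
opening: 0.0428
grasp_force: 62.5
time: 8.93
ee_pos: [0.545, 0.2175, 0.013]
tcp_rot: [180.0, -0.1, 67.5]
wrist_force: [-0.2, -0.5, 0.9]
opening: 0.0428
grasp_force: 62.7
```

```bash
python3 -m crank '[{"gripper":65,"travel":[0,0,0],"twist":[0,0,0]},{"gripper":65,"travel":[0,0,0],"twist":[0,0,0]},{"gripper":65,"travel":[0,0,-4],"twist":[0,0,0]},{"gripper":65,"travel":[18,0,0],"twist":[0,0,0]},{"gripper":65,"travel":[18,0,0],"twist":[0,0,0]},{"gripper":65,"travel":[0,0,4],"twist":[0,0,0]},{"gripper":65,"travel":[0,0,0],"twist":[0,0,0]}]';python3 - <<'E'
from h import *
o=bot.get_obs();print(o["wrist_force"],o["torque"])
im=snap("wrist","w4.png")
E
python3 -m crank '[{"gripper":35,"travel":[0,0,0],"twist":[0,0,0]},{"gripper":35,"travel":[0,0,0],"twist":[0,0,0]},{"gripper":35,"travel":[0,0,0],"twist":[0,0,0]},{"gripper":35,"travel":[0,0,0],"twist":[0,0,0]}]' 20
```

```text
time: 9.8
ee_pos: [0.5582, 0.2508, 0.0119]
tcp_rot: [-180.0, -0.0, 67.6]
wrist_force: [0.2, 0.1, 0.1]
opening: 0.0651
grasp_force: 0.0
[0.1682161  0.09164212 0.11414799] [-0.03109867 -0.03566118  0.0192095 ]
time: 10.35
ee_pos: [0.5587, 0.2505, 0.0129]
tcp_rot: [180.0, -0.1, 67.5]
wrist_force: [-0.2, -1.7, 1.4]
opening: 0.0436
grasp_force: 21.0
```

View pics/w4.png

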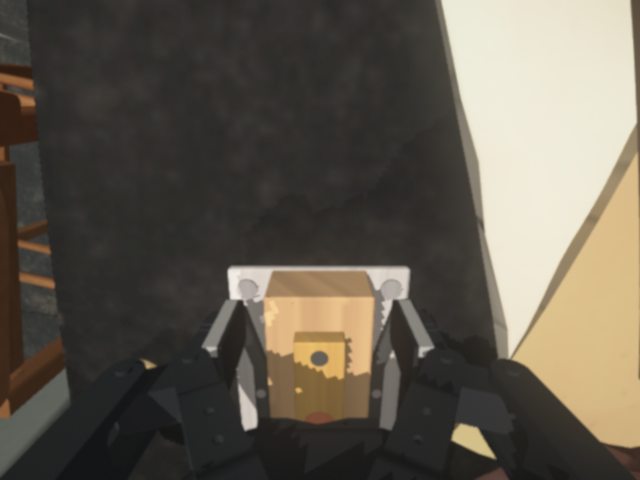

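The wrist view shows the block lying flat in the lane between the rails (265–375 px wide, plate corners at (229,267) and (409,267)), with the fingers at its rear. Now I slide it gently forward.

```bash
python3 -m crank '[{"gripper":35,"travel":[-4,0,0],"twist":[0,0,0]},{"gripper":35,"travel":[-4,0,0],"twist":[0,0,0]},{"gripper":35,"travel":[-4,0,0],"twist":[0,0,0]},{"gripper":35,"travel":[-4,0,0],"twist":[0,0,0]},{"gripper":35,"travel":[0,0,0],"twist":[0,0,0]}]';python3 -m crank '[{"gripper":35,"travel":[-4,0,0],"twist":[0,0,0]},{"gripper":35,"travel":[-4,0,0],"twist":[0,0,0]},{"gripper":35,"travel":[-4,0,0],"twist":[0,0,0]},{"gripper":35,"travel":[-4,0,0],"twist":[0,0,0]},{"gripper":35,"travel":[0,0,0],"twist":[0,0,0]}]';python3 -m crank '[{"gripper":35,"travel":[-3,0,0],"twist":[0,0,0]},{"gripper":35,"travel":[-3,0,0],"twist":[0,0,0]},{"gripper":35,"travel":[-2,0,0],"twist":[0,0,0]},{"gripper":35,"travel":[0,0,0],"twist":[0,0,0]}]'
```

```text
time: 10.98
ee_pos: [0.5523, 0.2354, 0.0129]
tcp_rot: [180.0, -0.0, 67.5]
wrist_force: [-1.8, -1.7, 2.2]
opening: 0.0437
grasp_force: 21.2
time: 11.6
ee_pos: [0.5463, 0.2206, 0.0129]
tcp_rot: [180.0, -0.0, 67.5]
wrist_force: [-0.0, -1.2, 3.7]
opening: 0.0438
grasp_force: 21.4
time: 12.1
ee_pos: [0.5434, 0.2136, 0.0129]
tcp_rot: [180.0, -0.1, 67.5]
wrist_force: [0.9, 0.3, 4.6]
opening: 0.0434
grasp_force: 21.4
```

```bash
python3 -m crank '[{"gripper":35,"travel":[-1,0,0],"twist":[0,0,0]},{"gripper":35,"travel":[-1,0,0],"twist":[0,0,0]},{"gripper":35,"travel":[0,0,0],"twist":[0,0,0]}]';python3 -m crank '[{"gripper":35,"travel":[-1,0,0],"twist":[0,0,0]},{"gripper":35,"travel":[-1,0,0],"twist":[0,0,0]},{"gripper":35,"travel":[0,0,0],"twist":[0,0,0]}]'; python3 -m crank '[{"gripper":35,"travel":[-1,0,0],"twist":[0,0,0]},{"gripper":35,"travel":[0,0,0],"twist":[0,0,0]}]'
```

```text
time: 12.48
ee_pos: [0.5427, 0.212, 0.0129]
tcp_rot: [180.0, -0.1, 67.6]
wrist_force: [2.2, 3.6, 4.3]
opening: 0.0435
grasp_force: 21.4
time: 12.85
ee_pos: [0.5419, 0.21, 0.0129]
tcp_rot: [180.0, -0.1, 67.5]
wrist_force: [1.9, 2.9, 4.5]
opening: 0.0437
grasp_force: 21.5
time: 13.1
ee_pos: [0.5416, 0.2091, 0.0129]
tcp_rot: [180.0, -0.1, 67.5]
wrist_force: [1.4, 3.5, 5.3]
opening: 0.0437
grasp_force: 21.5
```

```bash
python3 -m crank '[{"gripper":35,"travel":[-1,0,0],"twist":[0,0,0]},{"gripper":35,"travel":[0,0,0],"twist":[0,0,0]}]'
```

```text
time: 13.35
ee_pos: [0.5412, 0.2082, 0.0129]
tcp_rot: [180.0, -0.1, 67.5]
wrist_force: [1.2, 3.5, 5.4]
opening: 0.0435
grasp_force: 21.5
```

```bash
python3 -m crank '[{"gripper":35,"travel":[-1,0,0],"twist":[0,0,0]},{"gripper":35,"travel":[0,0,0],"twist":[0,0,0]}]'
```

```text
time: 13.6
ee_pos: [0.5408, 0.2073, 0.0129]
tcp_rot: [180.0, -0.1, 67.6]
wrist_force: [0.4, 3.3, 5.6]
opening: 0.0436
grasp_force: 21.5
```

```bash
python3 -m crank '[{"gripper":35,"travel":[-0.7,0,-0.2],"twist":[0,0,0]},{"gripper":35,"travel":[0,0,0],"twist":[0,0,0]}]'
```

```text
time: 13.85
ee_pos: [0.5404, 0.2065, 0.0129]
tcp_rot: [180.0, -0.1, 67.5]
wrist_force: [1.4, 2.4, 3.6]
opening: 0.0437
grasp_force: 21.4
```

```bash
python3 -m crank '[{"gripper":35,"travel":[-0.7,0,-0.1],"twist":[0,0,0]},{"gripper":35,"travel":[0,0,0],"twist":[0,0,0]}]'
```

```text
time: 14.1
ee_pos: [0.54, 0.2058, 0.0129]
tcp_rot: [180.0, -0.0, 67.5]
wrist_force: [0.3, 1.7, 3.2]
opening: 0.0434
grasp_force: 21.3
```

```bash
python3 -m crank '[{"gripper":35,"travel":[-0.7,0,0],"twist":[0,0,0]},{"gripper":35,"travel":[0,0,0],"twist":[0,0,0]}]'
```

```text
time: 14.35
ee_pos: [0.5398, 0.2052, 0.0129]
tcp_rot: [180.0, -0.1, 67.5]
wrist_force: [1.0, 0.9, 2.9]
opening: 0.0435
grasp_force: 21.2
```

```bash
python3 -m crank '[{"gripper":35,"travel":[-0.7,0,0],"twist":[0,0,0]},{"gripper":35,"travel":[0,0,0],"twist":[0,0,0]}]'
```

```text
time: 14.6
ee_pos: [0.5395, 0.2046, 0.0129]
tcp_rot: [180.0, -0.0, 67.5]
wrist_force: [1.0, 1.9, 2.1]
opening: 0.0435
grasp_force: 21.2
```

```bash
python3 -m crank '[{"gripper":35,"travel":[-0.7,0,0],"twist":[0,0,0]},{"gripper":35,"travel":[0,0,0],"twist":[0,0,0]}]'
```

```text
time: 14.85
ee_pos: [0.5394, 0.2042, 0.0129]
tcp_rot: [180.0, -0.1, 67.6]
wrist_force: [0.8, 3.5, 0.9]
opening: 0.0441
grasp_force: 20.9
```

```bash
python3 -m crank '[{"gripper":35,"travel":[-0.7,0,0],"twist":[0,0,0]},{"gripper":35,"travel":[0,0,0],"twist":[0,0,0]}]'
```

```text
time: 15.1
ee_pos: [0.5393, 0.2042, 0.0129]
tcp_rot: [180.0, -0.2, 67.6]
wrist_force: [2.9, 5.9, -1.7]
opening: 0.0437
grasp_force: 20.8
```

```bash
python3 -m crank '[{"gripper":35,"travel":[-0.7,0,0],"twist":[0,0,0]},{"gripper":35,"travel":[0,0,0],"twist":[0,0,0]}]'
```

```text
time: 15.35
ee_pos: [0.5393, 0.2041, 0.013]
tcp_rot: [180.0, -0.2, 67.6]
wrist_force: [4.6, 10.7, -2.7]
opening: 0.0436
grasp_force: 20.7
```

It stopped at block x of about -45 mm, and the force climbed to about 11 N with no motion. That is the low step, so I draw the block back out.

```bash
python3 -m crank '[{"gripper":35,"travel":[3,0,0],"twist":[0,0,0]},{"gripper":35,"travel":[6,0,0],"twist":[0,0,0]},{"gripper":35,"travel":[6,0,0],"twist":[0,0,0]},{"gripper":35,"travel":[6,0,0],"twist":[0,0,0]},{"gripper":35,"travel":[6,0,0],"twist":[0,0,0]},{"gripper":35,"travel":[6,0,0],"twist":[0,0,0]},{"gripper":35,"travel":[6,0,0],"twist":[0,0,0]},{"gripper":35,"travel":[6,0,0],"twist":[0,0,0]},{"gripper":35,"travel":[5,0,0],"twist":[0,0,0]},{"gripper":35,"travel":[0,0,0],"twist":[0,0,0]}]' 40
python3 -m crank '[{"gripper":65,"travel":[0,0,0],"twist":[0,0,0]},{"gripper":65,"travel":[0,0,0],"twist":[0,0,0]},{"gripper":65,"travel":[0,0,-4],"twist":[0,0,0]},{"gripper":65,"travel":[-18,0,0],"twist":[0,0,0]},{"gripper":65,"travel":[-18,0,0],"twist":[0,0,0]},{"gripper":65,"travel":[0,0,4],"twist":[0,0,0]},{"gripper":65,"travel":[0,0,0],"twist":[0,0,0]},{"gripper":35,"travel":[0,0,0],"twist":[0,0,0]},{"gripper":35,"travel":[0,0,0],"twist":[0,0,0]},{"gripper":35,"travel":[0,0,0],"twist":[0,0,0]},{"gripper":35,"travel":[0,0,0],"twist":[0,0,0]},{"gripper":35,"travel":[0,0,0],"twist":[0,0,0]}]' 60
```

```text
time: 16.6
ee_pos: [0.5582, 0.2499, 0.013]
tcp_rot: [180.0, -0.1, 67.6]
wrist_force: [1.2, 1.2, 1.5]
opening: 0.0433
grasp_force: 43.0
time: 18.1
ee_pos: [0.5445, 0.2161, 0.0134]
tcp_rot: [180.0, -0.1, 67.6]
wrist_force: [0.1, 0.9, 4.3]
opening: 0.0428
grasp_force: 63.4
```

```bash
python3 -m crank '[{"gripper":35,"travel":[0,0,-10],"twist":[0,0,0]},{"gripper":35,"travel":[0,0,-30],"twist":[0,0,0]},{"gripper":35,"travel":[0,0,-40],"twist":[0,0,0]},{"gripper":35,"travel":[0,0,-35],"twist":[0,0,0]},{"gripper":35,"travel":[0,0,0],"twist":[0,0,0]}]';python3 - <<'E'
from h import *
go(.685,-.047,.12,92)
snap("wrist","w5.png")
E
```

```text
time: 18.73
ee_pos: [0.5452, 0.2159, 0.131]
tcp_rot: [179.8, -0.2, 67.5]
wrist_force: [0.2, 0.7, -3.2]
opening: 0.0429
grasp_force: 62.9
travel [-189.6  229.6   11. ] twist [ 0.0044 -0.0032 -0.4268] at [0.5452 0.2159 0.131 ] [179.79  -0.23  67.55] t 18.725
```

```bash
python3 -m crank '[{"gripper":35,"travel":[-27,33,0],"twist":[0,0,0]},{"gripper":35,"travel":[-27,33,2],"twist":[0,0,0]},{"gripper":35,"travel":[-27,33,2],"twist":[0,0,0]},{"gripper":35,"travel":[-27,33,2],"twist":[0,0,0]},{"gripper":35,"travel":[-27,33,2],"twist":[0,0,0]},{"gripper":35,"travel":[-27,33,2],"twist":[0,0,0]},{"gripper":35,"travel":[-27.5,31.5,2],"twist":[0,0,0]},{"gripper":35,"travel":[0,0,0],"twist":[0.0044,-0.003,-0.142]},{"gripper":35,"travel":[0,0,0],"twist":[0,0,-0.142]},{"gripper":35,"travel":[0,0,0],"twist":[0,0,-0.142]},{"gripper":35,"travel":[0,0,0],"twist":[0,0,0]}]';python3 - <<'E'
from h import *
go(.685,-.047,.02,92)
snap("wrist","w6.png")
E
```

```text
time: 20.15
ee_pos: [0.683, -0.0472, 0.1137]
tcp_rot: [-179.6, 0.0, 91.9]
wrist_force: [-0.4, -0.4, -3.5]
opening: 0.0428
grasp_force: 62.7
travel [ 0.2  2.7 93.7] twist [-0.0074  0.0001 -0.0019] at [ 0.683  -0.0472  0.1137] [-1.7957e+02  1.0000e-02  9.1890e+01] t 20.15
```

View pics/w6.png

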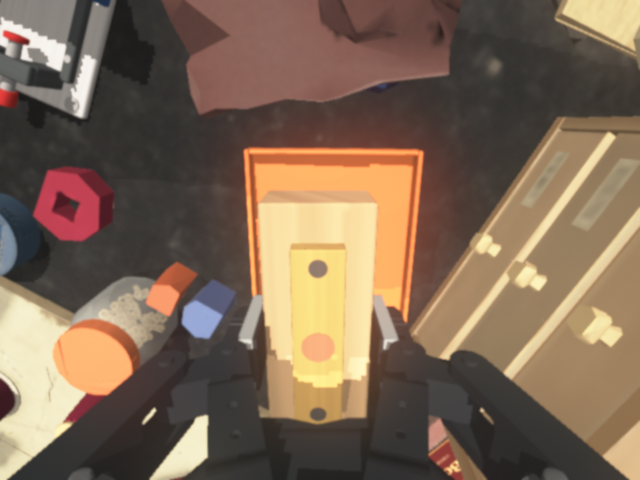

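The wrist view shows the block over the tray (tray corners (245,150) and (422,150)), with the jar at (97,360) well clear. The cabinet's bottom edge runs (560,118)–(413,330), so I check its clearance.

```bash
python3 - <<'E'
from h import *
print(onz("wrist",[[413,330],[480,232],[560,118]],0).round(3).tolist())
print(onz("top",[[375,110],[430,130],[487,150]],0).round(3).tolist())
print(onz("wrist",[[245,150],[422,150]],.018).round(3).tolist())
E
```

```text
[[0.767, -0.13, 0.0], [0.809, -0.041, 0.0], [0.852, 0.045, 0.0]]
[[0.846, 0.042, 0.0], [0.808, -0.065, 0.0], [0.77, -0.175, 0.0]]
[[0.633, 0.016, 0.018], [0.751, 0.02, 0.018]]
```

```bash
python3 -m crank '[{"gripper":35,"travel":[0,3,25],"twist":[-0.007,0,0]},{"gripper":35,"travel":[0,0,35],"twist":[0,0,0]},{"gripper":35,"travel":[0,0,25],"twist":[0,0,0]},{"gripper":35,"travel":[0,0,10],"twist":[0,0,0]},{"gripper":35,"travel":[0,0,0],"twist":[0,0,0]}]'
```

```text
time: 20.82
ee_pos: [0.6865, -0.047, 0.0203]
tcp_rot: [179.9, 0.0, 91.9]
wrist_force: [-0.6, 0.7, -2.0]
opening: 0.0427
grasp_force: 62.7
```

```bash
python3 -m crank '[{"gripper":35,"travel":[0,0,3.5],"twist":[0,0,0]},{"gripper":35,"travel":[0,0,0],"twist":[0,0,0]}]';python3 -m crank '[{"gripper":35,"travel":[0,0,1.5],"twist":[0,0,0]},{"gripper":35,"travel":[0,0,0],"twist":[0,0,0]}]';python3 -m crank '[{"gripper":35,"travel":[0,0,1],"twist":[0,0,0]},{"gripper":35,"travel":[0,0,0],"twist":[0,0,0]}]'
```

```text
time: 21.08
ee_pos: [0.6873, -0.0471, 0.0182]
tcp_rot: [179.8, 0.0, 91.9]
wrist_force: [0.0, 0.3, -2.7]
opening: 0.0425
grasp_force: 62.7
time: 21.32
ee_pos: [0.687, -0.0471, 0.0161]
tcp_rot: [179.8, 0.0, 92.0]
wrist_force: [0.2, -0.5, -1.8]
opening: 0.0426
grasp_force: 62.7
time: 21.58
ee_pos: [0.6869, -0.0471, 0.0148]
tcp_rot: [179.8, 0.0, 92.0]
wrist_force: [-0.6, 0.1, -3.5]
opening: 0.0427
grasp_force: 62.7
```

```bash
python3 -m crank '[{"gripper":35,"travel":[0,0,2],"twist":[0,0,0]},{"gripper":35,"travel":[0,0,1],"twist":[0,0,0]},{"gripper":35,"travel":[0,0,0],"twist":[0,0,0]}]';python3 -m crank '[{"gripper":35,"travel":[0,0,1],"twist":[0,0,0]},{"gripper":35,"travel":[0,0,0],"twist":[0,0,0]}]';python3 -m crank '[{"gripper":35,"travel":[0,0,0.7],"twist":[0,0,0]},{"gripper":35,"travel":[0,0,0],"twist":[0,0,0]}]'
```

```text
time: 21.95
ee_pos: [0.6869, -0.0471, 0.0118]
tcp_rot: [179.9, 0.0, 92.0]
wrist_force: [0.0, 0.8, -3.1]
opening: 0.0429
grasp_force: 62.7
time: 22.2
ee_pos: [0.6869, -0.0471, 0.0108]
tcp_rot: [179.8, 0.0, 92.0]
wrist_force: [0.1, -0.6, -1.8]
opening: 0.0429
grasp_force: 62.7
time: 22.45
ee_pos: [0.6871, -0.0471, 0.0105]
tcp_rot: [179.8, 0.0, 92.0]
wrist_force: [-1.1, -0.2, -0.8]
opening: 0.0427
grasp_force: 62.9
```

Touching down. I release modestly, lift, and look.

```bash
python3 -m crank '[{"gripper":62,"travel":[0,0,0],"twist":[0,0,0]},{"gripper":62,"travel":[0,0,0],"twist":[0,0,0]},{"gripper":62,"travel":[0,0,0],"twist":[0,0,0]},{"gripper":62,"travel":[0,0,-10],"twist":[0,0,0]},{"gripper":62,"travel":[0,0,-30],"twist":[0,0,0]},{"gripper":62,"travel":[0,0,-40],"twist":[0,0,0]},{"gripper":62,"travel":[25,-30,-20],"twist":[0,0,0]},{"gripper":62,"travel":[0,-50,0],"twist":[0,0,0]},{"gripper":62,"travel":[0,-50,0],"twist":[0,0,0]},{"gripper":62,"travel":[0,0,0],"twist":[0,0,0]}]';python3 - <<'E'
from h import *
im=snap("top","t3.png")
cv2.imwrite("pics/c3.png",cv2.resize(im[140:340,235:495,::-1],None,fx=3,fy=3,interpolation=cv2.INTER_CUBIC))
E
```

```text
time: 23.7
ee_pos: [0.5531, -0.0265, 0.1108]
tcp_rot: [179.9, 0.0, 92.0]
wrist_force: [0.1, -0.8, 0.7]
opening: 0.0621
grasp_force: 0.0
```

View pics/c3.png

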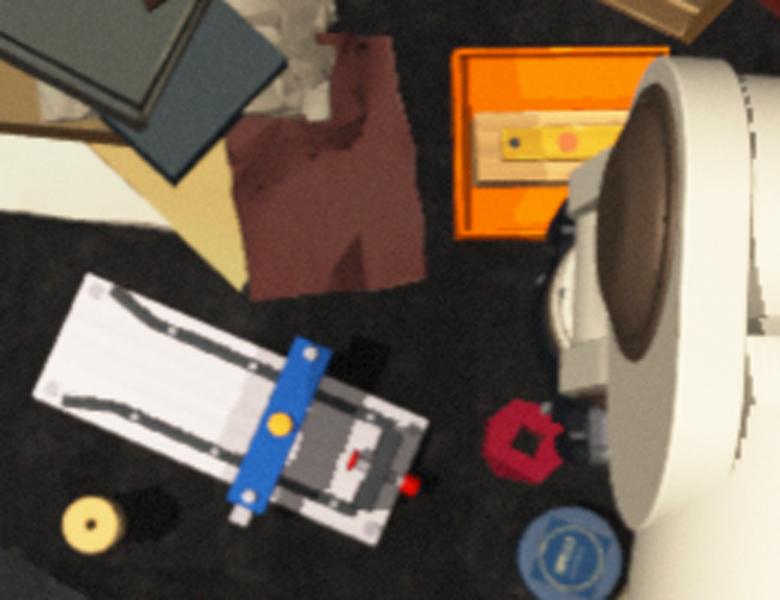

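The top view shows the block flat in the tray, with its brass dot at crop (568,142), near the tray centre. The pin is still out at (353,460), and the spool and tin are undisturbed. The gripper is clear, so I hand in.

```bash
python3 -c "
from workcell import bot
print(bot.job_done())"
```

```text
the job is handed in; nothing more can be done
None
```

The bridge bar stopped the block under a light push (about 11 N peak reading), so I drew it back and laid it flat in the orange rework tray with the pin still out, then handed the job in at about 24 s; no verdict was returned.

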